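# Bolt the bead-mill guard shut past its spring catch

## Task

Lock the rotor guard of the bead mill: press the yellow spring catch bar down with one fingertip and keep it held down while the other fingertip pushes the red tab of the bolt, until the bolt is fully home in the yellow keeper of the clear guard. Then let go, so that the catch springs back up and locks the bolt there, and end clear of everything. Nothing is to be gripped or lifted, and the little pot, the bottle and the cup stay where they are.

Things in the scene. Friction and masses are not known exactly. Their poses are not given: they have to be found in the camera images.
- mill: Bead mill, fixed grey bench machine; flat deck 100 mm above the bench spans x -105 to +115, y -227 to +202 in its frame. Origin on the bench under the middle of the lock; z up, x away from the robot at yaw 0, y left. Clear guard dome: radius 66 mm round x 0, y -150, top 162 mm above the bench. Flat keypad at y +158. On the deck stand only dome, keeper, lock and pot.
- keeper (a point): Middle of the top of the yellow keeper arch beside the dome, 129 mm above the bench, at mill x 30, y -80; the bolt's nose goes home under it. Two low steel staples also bridge the bolt bar, at mill y -48 and +56 (8 mm long in y, x 13 to 47, tops 122 mm above the bench).
- catch (a joint): How far the spring catch is pressed: 0 = up, 0.010 m = bottomed. It moves straight down, never tilting. Spring 4 N at first, 8 N at the bottom; springs back when let go. Above about 0.007 the bolt is free, below 0.006 its pawl blocks the bolt's lug. While the bolt is part way the lug keeps the catch from rising past about 0.006; at either end of the bolt's travel it can rise fully.
- catch_top (a point): Middle of the top face of the yellow catch bar, moves with it. Bar 20 mm wide (mill x), 90 mm long (mill y), 14 mm thick, parallel to the bolt and 60 mm from its middle line: at mill x -30, y 0; 142 mm above the bench when up, 132 mm bottomed. A fingertip can slide along it while pressing.
- bolt (a joint): Travel of the bolt: 0 = drawn back (start), 0.031 m = fully home in the keeper. It slides along the mill's -y (towards the clear guard) and stays where it is left; about 1.5 N moves it. With the catch up it has about 1.5 mm of play at either end.
- bolt_tab (a point): Middle of the top edge of the red upright tab, moves with the bolt: at mill x +30, y 0 minus the travel, 160 mm above the bench. Tab 24 mm wide (mill x), 8 mm thick (mill y), from 114 to 160 mm above the bench; push its +y face. Bolt bar and lug (mill x 6 to 38, behind the tab) are at most 122 mm high: a fingertip level with the pressed catch passes over. Between bar and tab it is open.
- pot: Loose bystander: white sample pot with blue cap, 32 mm across, 44 mm high, standing on the mill's deck left of the catch. Origin at the centre of its underside.
- bottle: Loose bystander: white bottle with red cap, 60 mm across, 150 mm high, standing on the bench at one end of the mill. Origin at the centre of its underside.
- cup: Loose bystander: steel cup, 76 mm across, 75 mm high, standing on the bench at one end of the mill. Origin at the centre of its underside.

How it is judged:
By the outcome, as a careful person would: the job done as asked, in the order asked, and still so for the second after the job is handed in, with the robot touching nothing.
It also fails if it takes over 42 s, if anything falls off the work surface, if the arm or the gripper's body presses on something with over 40 N, if the wrist force passes 120 N, or if a joint passes its speed limit or range.

## Robot

A 6-joint arm with a two-finger parallel gripper is mounted at the origin on the work surface. World frame = base frame: x ahead of the robot, y to its left, z up, the work surface at z = 0. Lengths are in mm, angles in degrees, forces in N, time in s.
With the tool pointing down it reaches from about 350 to 850 mm from the base axis. Payload 8.1 kg.
Tool frame: the origin (TCP) lies between the finger pads; the fingertips stand 22 mm ahead of it and the grasp point (between the pads) lies 3 mm ahead of it (r.nose_length is the z of the fingertips in the tool frame, in mm); z points along the fingers, x is the direction in which the jaws open and shut, and the axes are right-handed (so a half turn about z gives the same grasp; the last joint's range is limited). The gripper opens to 85 mm and grips with 20 to 120 N. Pads are 22 mm wide; open, the fingers measure 114 mm over their backs; the gripper's body (76 mm by 85 mm) begins 54 mm behind the grasp point. The pads swing forward as they close: fully open they stand 13 mm farther back than shut.
Start: joints at [70.508, 7.471, 85.268, -0, 87.261, -4.893], TCP at [151.209, 580.639, 253.292] pointing down, gripper open.
Joint ranges: [-169.43, 169.43], [-51.17, 129.36], [1.28, 143.12], [-76.62, 256.62], [0, 156.53], [-152.29, 152.29]. Speed limits (degrees/s): [136.94, 136.94, 159.86, 180, 180, 180].

## Interface

Orientations are given as [roll, pitch, yaw] about the fixed x, y, z axes, in that order (R = Rz(yaw) Ry(pitch) Rx(roll)).
In Python, from bench import r gives the robot as it stands.
- The arm moves only by the shell command python3 -m jog 'ROWS' [FORCE]. ROWS is JSON, a list of rows, each a list of 5 numbers: the shift along the tool's x, y, z in m, then the turn about the tool's z in degrees, then the opening in per cent of the stroke, from 0 (shut) to 100 (fully open). A call has 1 to 8 rows; each row is the pose to reach, as a shift and turn from the pose measured when the call began, along the tool's axes at that moment; what a row does not reach only later rows make up. A row lasts 1/10 s, in which the tool goes at most 50 mm and 8.59 degrees, less where a joint would pass 70% of its speed; a pose out of reach is approached as far as the arm can. A call with a gripper value outside its range is refused whole. The fingers move at their own pace and stop on an object; FORCE is the grip in N (left out, the last holds). Time passes only in rows, so rows that repeat a pose let the fingers close. It gives the time, the measured TCP pose, the force and the opening at its end, in the units of the state.
- r.sense(): the state, without advancing time (a new reading comes with each control period).
- r.snapshot(name): name is "side" or "top" or "wrist"; returns a dict with "image" (384x512x3 uint8, red, green, blue), "K" (3x3 intrinsics, pixels), "T" (4x4, takes a point from camera to world coordinates); the wrist camera has in their place "tool_from_camera" (4x4, takes a point from camera to tool coordinates, whose origin is the TCP and whose axes are the tool frame's). Camera axes: x right, y down, z forward; pixel columns grow to the right and rows downward; lengths in mm; the calibration is good to about 2 mm. A picture is of the moment at which its call begins: read the wrist's pose just before it. There is no depth.
- r.hand_in(): hands the job in, once; it reports no verdict.
Trained networks look in a picture, given as the dict that the camera call returned (one of the last four; its "shot" number tells which), for a name from the list of things; names that differ only in an ending like _2 or _b are one class to them, and where a whole thing is asked for, a point or a joint stands for the part that bears it (a point fixed in the world has none). Each returns a list of dicts, best first, with "conf" (0 to 1); they miss things now and then, are a little off and sometimes report something else, mostly with a low value. They report only what shows in the picture. A call takes as long as a camera call.
- r.search_frame(picture, label): "bbox" ([left, top, right, bottom] in pixels, round what is visible of it).
- r.pinpoint(picture, label): "uv" ([column, row] in pixels: a listed point, or the origin of a listed thing).
The state is a dict: "time": time; "joint_pos": joint angles; "qd": joint speeds; "joint_efforts": joint torques, N m; "tool_pos": TCP position; "tcp_rot": TCP orientation; "ft_force": force on the tool from outside, world axes, zero at the start; "wrist_torque": the same for the moment, N m; "finger_gap": finger opening in mm.
Only numpy, scipy, OpenCV 4.12 (cv2) and the standard library are available. Lean on these libraries where they do the work, as an engineer would, in place of code of your own. Each camera call takes 0.05 s, during which the arm holds its last target. There are 200 camera calls.

## Working session

There is one attempt and no reset: what is moved stays moved. The work goes in short steps, Python scripts to look and compute and a shell command to move; the robot and the scene stay as the last step left them, time stands still between calls to the robot, and variables do not carry over. Pictures are saved under pics/ and viewed, about 8 in all and at most 12, crops included, and the job is handed in when it is done.

```bash
ls; mkdir -p pics
cat > h.py <<'E'
import numpy as np, cv2
from bench import r
from scipy.spatial.transform import Rotation as R
def pose(s):
    T=np.eye(4);T[:3,:3]=R.from_euler('xyz',s['tcp_rot'],degrees=True).as_matrix();T[:3,3]=s['tool_pos'];return T
def camT(p,s): return np.array(p['T']) if 'T' in p else pose(s)@np.array(p['tool_from_camera'])
def onz(uv,p,T,z):
    d=T[:3,:3]@np.linalg.inv(p['K'])@[uv[0],uv[1],1];o=T[:3,3];return o+d*(z-o[2])/d[2]
def proj(X,p,T):
    c=np.linalg.inv(T)@np.append(X,1);q=np.array(p['K'])@c[:3];return q[:2]/q[2]
def save(p,n): cv2.imwrite('pics/'+n,cv2.cvtColor(np.array(p['image']),cv2.COLOR_RGB2BGR))
E
python3 - <<'E'
from h import *
s=r.sense();print(s, r.nose_length)
H=dict(keeper=129,catch_top=142,bolt_tab=160,mill=0,pot=100,bottle=0,cup=0)
for n in ['top','side','wrist']:
    p=r.snapshot(n);T=camT(p,s);save(p,n+'0.png')
    print(n,'cam',T[:3,3].round())
    for k,z in H.items():
        for d in r.pinpoint(p,k)[:2]: print(k,round(d['conf'],2),np.round(d['uv']),onz(d['uv'],p,T,z).round(1))
E
```

```text
pics
{'time': 0.0, 'joint_pos': array([ 7.05082570e+01,  7.51385861e+00,  8.53291588e+01, -4.61475912e-04,
        8.72619436e+01, -4.89314680e+00]), 'qd': array([-0.06982428,  0.04761209, -0.06092839, -0.09494886, -0.0079512 ,
       -0.01689691]), 'joint_efforts': array([-1.95931352e-03, -5.69425642e+01, -5.00522053e+01, -8.73108311e-04,
        1.60362467e-02,  8.60104734e-06]), 'tool_pos': array([151.0390128 , 580.152727  , 252.25857913]), 'tcp_rot': array([-1.79991506e+02,  1.04617841e-01,  7.54014340e+01]), 'ft_force': array([ 0.12380826, -0.05148763, -0.26643746]), 'wrist_torque': array([-0.00676766,  0.02075005, -0.01340419]), 'finger_gap': 85.27090610181715} 22.0
top cam [441.  59. 954.]
keeper 0.76 [361. 154.] [ 599.6 -197.7  129. ]
keeper 0.74 [434. 182.] [ 531.7 -359.4  129. ]
catch_top 0.83 [330. 185.] [ 526.9 -120.4  142. ]
catch_top 0.44 [287. 211.] [470.1 -22.5 142. ]
bolt_tab 0.98 [324. 161.] [ 578.8 -105.5  160. ]
mill 0.95 [312. 181.] [ 554.1 -104.6    0. ]
pot 0.63 [286. 211.] [472.5 -24.  100. ]
pot 0.3 [313. 181.] [543.  -89.4 100. ]
bottle 0.89 [433. 181.] [ 546.9 -423.3    0. ]
cup 0.79 [211. 232.] [425.8 163.4   0. ]
side cam [ -77. -687.  826.]
keeper 0.64 [322. 220.] [ 581.7 -187.3  129. ]
catch_top 0.63 [287. 213.] [ 516.1 -116.6  142. ]
bolt_tab 0.58 [303. 199.] [ 575.4 -119.   160. ]
mill 0.76 [294. 245.] [ 551.9 -118.5    0. ]
pot 0.7 [254. 215.] [477. -28. 100.]
bottle 0.92 [377. 313.] [ 543.6 -417.9   -0. ]
cup 0.68 [206. 216.] [430.3 156.9  -0. ]
wrist cam [ 74. 601. 373.]
```

View pics/top0.png

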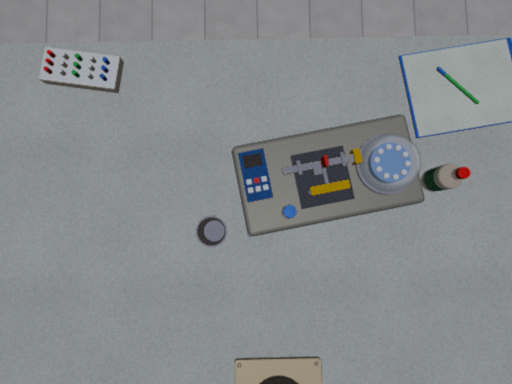

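View pics/side0.png

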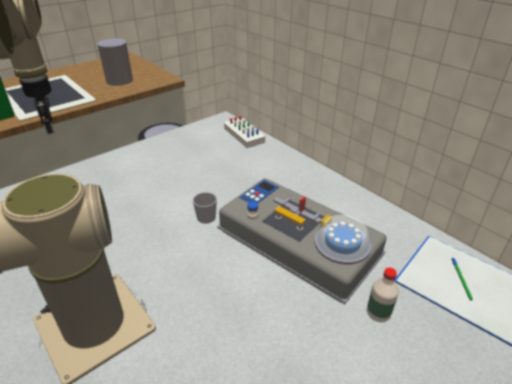

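The views agree: mill at about (553, -110) with yaw near +11°. The catch is on the near side, the tab beyond it, the dome to the right, and the pot is left of the catch. I'll fly to a hover and measure there with the wrist camera.

```bash
python3 -m jog '[[-0.553,0.556,-0.048,64.5,54],[-0.553,0.556,-0.048,64.5,54],[-0.553,0.556,-0.048,64.5,54],[-0.553,0.556,-0.048,64.5,54],[-0.553,0.556,-0.048,64.5,54],[-0.553,0.556,-0.048,64.5,54],[-0.553,0.556,-0.048,64.5,54],[-0.553,0.556,-0.048,64.5,54]]'
cat >> h.py <<'E'
def go(x,y,z,yaw):
    s=r.sense();T=pose(s);d=T[:3,:3].T@(np.array([x,y,z])-T[:3,3])
    print('shift m',(d/1000).round(4),'turn',round(-(yaw-s['tcp_rot'][2]),2))
E
python3 -c "
from h import *
go(550,-95,300,10.9)"
```

```text
time: 2.0
tool_pos: [354.8, 235.1, 278.2]
tcp_rot: [-180.0, -0.1, 10.6]
ft_force: [1.0, 1.3, 0.5]
finger_gap: 46.4
shift m [ 0.1313  0.3603 -0.0218] turn -0.31
```

```bash
python3 -m jog '[[0.131,0.36,-0.022,0,54],[0.131,0.36,-0.022,0,54],[0.131,0.36,-0.022,0,54],[0.131,0.36,-0.022,0,54],[0.131,0.36,-0.022,0,54],[0.131,0.36,-0.022,0,54],[0.131,0.36,-0.022,0,54],[0.131,0.36,-0.022,0,54]]'
python3 - <<'E'
from h import *
s=r.sense();print(s['tool_pos'],s['tcp_rot'],s['time'])
H=dict(keeper=129,catch_top=142,bolt_tab=160,mill=0,pot=100)
for i in range(2):
    s=r.sense();p=r.snapshot('wrist');T=camT(p,s)
    print('cam',T[:3,3].round(),T[:3,2].round(2))
    for k,z in H.items():
        for d in r.pinpoint(p,k)[:2]: print(k,round(d['conf'],2),np.round(d['uv']),onz(d['uv'],p,T,z).round(1))
save(p,'w1.png')
E
```

```text
time: 2.8
tool_pos: [550.6, -97.8, 300.3]
tcp_rot: [180.0, -0.1, 10.5]
ft_force: [-0.5, 0.5, 0.8]
finger_gap: 46.6
[550.62955026 -97.78682086 300.32700796] [ 1.79982248e+02 -8.69488275e-02  1.04913445e+01] 2.8
cam [536. -19. 421.] [ 0.06 -0.31 -0.95]
keeper 0.85 [282. 259.] [ 596.5 -188.4  129. ]
catch_top 0.67 [225. 193.] [ 523.4 -118.5  142. ]
bolt_tab 0.71 [286. 197.] [ 579.9 -106.1  160. ]
bolt_tab 0.69 [278. 259.] [ 586.7 -171.   160. ]
mill 0.83 [254. 159.] [ 550.5 -111.9    0. ]
pot 0.71 [192.  83.] [472.1 -24.6 100. ]
cam [535. -15. 421.] [ 0.06 -0.31 -0.95]
keeper 0.55 [283. 262.] [ 596.7 -187.4  129. ]
catch_top 0.96 [223. 199.] [ 521.8 -121.3  142. ]
catch_top 0.51 [189.  90.] [477.  -26.4 142. ]
bolt_tab 0.8 [288. 204.] [ 581.6 -108.6  160. ]
mill 0.79 [257. 162.] [ 554.  -111.3    0. ]
pot 0.84 [191.  86.] [469.7 -23.6 100. ]
```

View pics/w1.png

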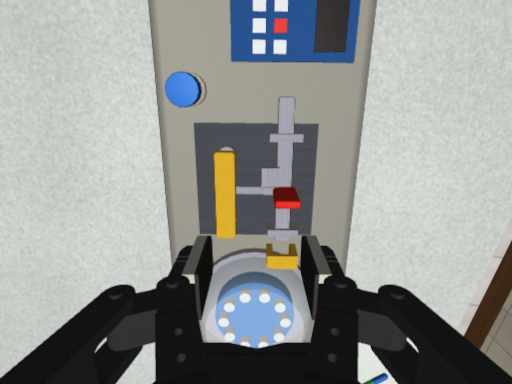

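The wrist view shows the bar centred at about (226, 195), the tab top at (287, 195), the keeper at (282, 258) and the pot at (184, 90), which matches the networks. The arm was still settling, so I'll refine the fit by colour now that it is at rest.

```bash
cat > m.py <<'E'
from h import *
def blobs(p,lo,hi):
    m=cv2.inRange(cv2.cvtColor(np.array(p['image']),cv2.COLOR_RGB2HSV),lo,hi)
    c,_=cv2.findContours(m,0,1);return [x for x in sorted(c,key=cv2.contourArea,reverse=True) if cv2.contourArea(x)>60][:4]
def measure(name,save_as=None):
    s=r.sense();p=r.snapshot(name);T=camT(p,s)
    if save_as: save(p,save_as)
    for nm,lo,hi,z in (('yel',(18,150,100),(32,255,255),142),('red',(0,150,80),(6,255,255),160)):
        for c in blobs(p,lo,hi):
            w=np.array([onz(q[0],p,T,z)[:2] for q in c],np.float32)
            rc=cv2.minAreaRect(w);print(name,nm,cv2.boundingRect(c),'ctr',np.round(rc[0],1),'size',np.round(rc[1],1),'ang',round(rc[2],1))
    print(s['time'],s['tool_pos'].round(1),s['tcp_rot'].round(2),s['ft_force'].round(2))
    return p,s,T
E
python3 - <<'E'
from m import *
for n in ('wrist','top'):
    p,s,T=measure(n)
    for k,z in dict(keeper=129,catch_top=142,bolt_tab=160,mill=0,pot=100).items():
        for d in r.pinpoint(p,k)[:1]: print(k,round(d['conf'],2),np.round(d['uv'],1),onz(d['uv'],p,T,z).round(1))
E
```

```text
wrist yel (214, 150, 22, 88) ctr [ 522.8 -117.7] size [19.9 90.1] ang 10.3
wrist yel (266, 244, 31, 24) ctr [ 591.3 -172.9] size [32.2 27.4] ang 10.6
wrist red (273, 187, 27, 21) ctr [ 579.3 -102.2] size [24.5 19.5] ang 10.6
wrist red (274, 19, 12, 14) ctr [544.   34.5] size [8.5 9.1] ang 11.7
3.4 [549.5 -93.9 300.5] [-1.7999e+02 -9.0000e-02  1.0660e+01] [-0.05 -0.9   0.28]
keeper 0.65 [281.4 261.1] [ 595.6 -186.9  129. ]
catch_top 0.6 [225.  194.6] [ 523.  -116.6  142. ]
bolt_tab 0.56 [287.  205.2] [ 581.8 -109.8  160. ]
mill 0.6 [257.3 162.7] [ 555.  -112.2    0. ]
pot 0.82 [192.7  86.3] [471.7 -23.8 100. ]
top yel (310, 185, 11, 11) ctr [516.9 -87.2] size [20.2 24.3] ang 10.3
3.7 [549.7 -94.7 300.3] [-1.7998e+02 -7.0000e-02  1.0600e+01] [ 0.2  -0.79 -0.29]
catch_top 0.39 [331.5 185.6] [ 525.9 -123.3  142. ]
bolt_tab 0.72 [324.3 160. ] [ 581.  -105.6  160. ]
mill 0.93 [313.7 180.4] [ 555.3 -108.9    0. ]
pot 0.57 [288.2 212.3] [469.4 -29.  100. ]
```

```bash
python3 -m jog '[[-0.001,-0.004,0.045,0.2,54],[-0.001,-0.004,0.085,0.2,54],[-0.001,-0.004,0.11,0.2,54],[-0.001,-0.004,0.125,0.2,54],[-0.001,-0.004,0.125,0.2,54],[-0.001,-0.004,0.125,0.2,54],[-0.001,-0.004,0.125,0.2,54]]'
python3 - <<'E'
from m import *
measure('wrist','w2.png')
E
```

```text
time: 4.7
tool_pos: [549.4, -91.3, 177.5]
tcp_rot: [179.9, -0.2, 10.4]
ft_force: [0.2, 0.5, -0.1]
finger_gap: 46.2
wrist yel (183, 195, 41, 135) ctr [ 523.3 -116.6] size [20.3 91.3] ang 10.4
wrist yel (271, 320, 10, 24) ctr [ 574.1 -156. ] size [ 5.8 18.6] ang 11.2
wrist yel (303, 320, 11, 22) ctr [ 594.4 -151.6] size [ 6.  16.9] ang 9.3
wrist red (282, 246, 24, 50) ctr [570.9 -99.1] size [10.1 30.9] ang 18.7
4.7 [549.4 -91.3 177.5] [179.93  -0.24  10.39] [ 0.24  0.47 -0.1 ]
```

View pics/w2.png

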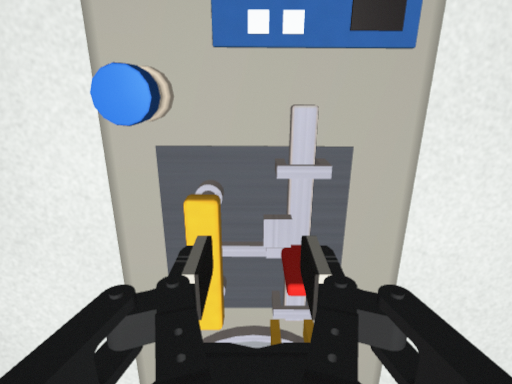

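Run:
```python
from m import *
s=r.sense();p=r.snapshot('wrist');T=camT(p,s);P=pose(s)
a=np.deg2rad(10.4);M=np.array([552.6,-111.6])
mill=lambda x,y,z:np.array([M[0]+x*np.cos(a)-y*np.sin(a),M[1]+x*np.sin(a)+y*np.cos(a),z])
im=np.ascontiguousarray(p['image'][:,:,::-1]);im=cv2.resize(im,None,fx=1.5,fy=1.5)
def poly(W,c): cv2.polylines(im,[np.int32([1.5*proj(w,p,T) for w in W])],True,c,1)
for sx in(-1,1):
    for z in (22,16): poly([(P@[sx*x,y,z,1])[:3] for x,y in((23,-11),(37.5,-11),(37.5,11),(23,11))],(0,255,0) if z==22 else (255,0,255))
poly([mill(x,y,142) for x,y in((-40,-45),(-20,-45),(-20,45),(-40,45))],(255,255,0))
poly([mill(x,y,160) for x,y in((18,-4),(42,-4),(42,4),(18,4))],(255,255,0))
poly([mill(x,4,z) for x,z in((18,122),(42,122),(42,160),(18,160))],(255,255,255))
cv2.imwrite('pics/w3.png',im)
d=P[:2,3]-M;print('mill xy',d@[np.cos(a),np.sin(a)],d@[-np.sin(a),np.cos(a)])
```

```text
mill xy 0.49796800016755016 20.52033697931564
```

View pics/w3.png

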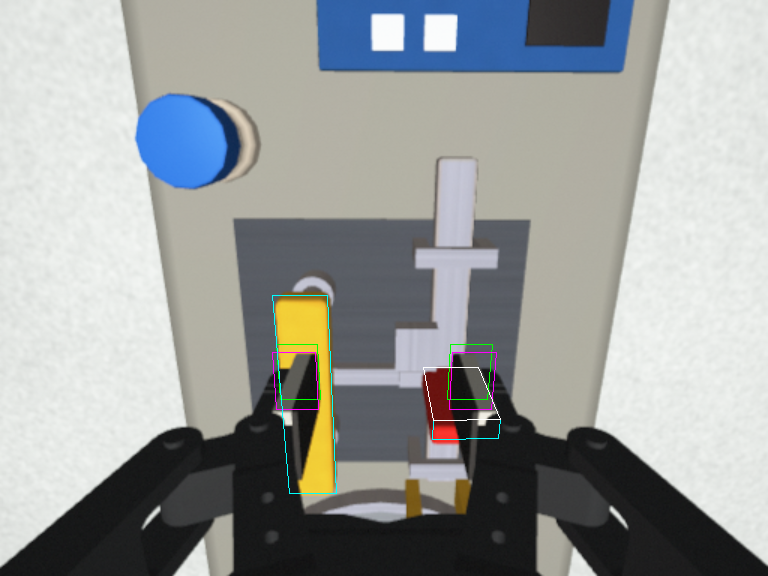

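The model overlay matches the picture: the bar and tab outlines coincide, the left tip is over the bar, and the right tip is just behind the tab's +y face. Next I go down step by step, watching the force.

```bash
python3 -m jog '[[0,-0.001,0.008,0,54],[0,-0.001,0.012,0,54],[0,-0.001,0.012,0,54],[0,-0.001,0.012,0,54]]'; python3 -m jog '[[0,0,0.003,0,54],[0,0,0.003,0,54],[0,0,0.003,0,54]]';python3 -m jog '[[0,0,0.003,0,54],[0,0,0.003,0,54],[0,0,0.003,0,54]]'
```

```text
time: 5.2
tool_pos: [548.8, -90.2, 164.8]
tcp_rot: [180.0, -0.2, 10.4]
ft_force: [0.1, -0.1, -0.4]
finger_gap: 46.0
time: 5.5
tool_pos: [548.9, -90.2, 161.9]
tcp_rot: [180.0, -0.2, 10.4]
ft_force: [0.3, 0.9, -0.8]
finger_gap: 46.1
time: 5.8
tool_pos: [548.9, -90.2, 159.1]
tcp_rot: [180.0, -0.2, 10.4]
ft_force: [-2.2, 1.1, 4.4]
finger_gap: 46.3
```

```bash
python3 -m jog '[[0,0,0.003,0,54],[0,0,0.005,0,54],[0,0,0.005,0,54],[0,0,0.005,0,54]]'; python3 -m jog '[[0,0,0.002,0,54],[0,0,0.002,0,54],[0,0,0.002,0,54]]';python3 -m jog '[[0,0,0.0015,0,54],[0,0,0.0015,0,54],[0,0,0.0015,0,54]]'
```

```text
time: 6.2
tool_pos: [549.0, -90.2, 154.6]
tcp_rot: [180.0, -0.2, 10.4]
ft_force: [-2.4, 1.1, 6.8]
finger_gap: 45.9
time: 6.5
tool_pos: [549.0, -90.2, 153.1]
tcp_rot: [179.9, -0.2, 10.4]
ft_force: [-3.9, 0.9, 7.1]
finger_gap: 45.9
time: 6.8
tool_pos: [549.0, -90.2, 152.2]
tcp_rot: [179.9, -0.2, 10.4]
ft_force: [-3.5, 1.6, 7.2]
finger_gap: 46.1
```

```bash
python3 -m jog '[[0,0,0.0015,0,54],[0,0,0.0015,0,54],[0,0,0.0015,0,54]]'; python3 -m jog '[[0,0,0.0015,0,54],[0,0,0.0015,0,54],[0,0,0.0015,0,54]]'
python3 - <<'E'
from m import *
p,s,T=measure('wrist')
print(s['wrist_torque'])
for d in r.pinpoint(p,'catch_top')[:1]: print(d)
E
```

```text
time: 7.1
tool_pos: [549.1, -90.2, 151.6]
tcp_rot: [179.9, -0.2, 10.4]
ft_force: [-4.4, 2.4, 10.2]
finger_gap: 46.1
time: 7.4
tool_pos: [549.1, -90.2, 151.6]
tcp_rot: [179.9, -0.2, 10.4]
ft_force: [-7.3, 2.1, 13.5]
finger_gap: 46.1
wrist yel (177, 206, 45, 137) ctr [ 523.4 -105.7] size [18.9 79.5] ang 10.1
wrist red (285, 268, 30, 66) ctr [570.1 -96.6] size [10.3 35.7] ang 20.1
7.4 [549.1 -90.2 151.6] [179.93  -0.23  10.39] [-7.28  2.1  13.48]
[ 0.2934129   1.45928007 -0.07855418]
{'uv': [200.5, 291.4], 'conf': 0.61}
```

The catch has bottomed: z holds at 151.6 while the force rises to 13.5 N. I'll keep a small downward bias and push along tool +y.

```bash
python3 -m jog '[[0,0.002,0.0012,0,54],[0,0.004,0.0012,0,54],[0,0.006,0.0012,0,54],[0,0.008,0.0012,0,54],[0,0.010,0.0012,0,54],[0,0.012,0.0012,0,54],[0,0.014,0.0012,0,54]]'; python3 -m jog '[[0,0.002,0.0012,0,54],[0,0.004,0.0012,0,54],[0,0.006,0.0012,0,54],[0,0.006,0.0012,0,54]]'
python3 - <<'E'
from m import *
p,s,T=measure('wrist','w4.png')
for d in r.pinpoint(p,'bolt_tab')[:1]: print(d,onz(d['uv'],p,T,160))
E
```

```text
time: 8.2
tool_pos: [552.4, -102.4, 151.7]
tcp_rot: [-179.9, -0.3, 10.4]
ft_force: [-1.9, 9.3, 11.1]
finger_gap: 46.0
time: 8.6
tool_pos: [553.9, -106.7, 151.7]
tcp_rot: [-179.8, -0.4, 10.5]
ft_force: [-2.6, 8.1, 11.2]
finger_gap: 45.8
wrist yel (170, 176, 48, 153) ctr [ 524.4 -110.6] size [19.1 84.3] ang 10.0
wrist yel (270, 329, 11, 16) ctr [ 572.4 -150.7] size [ 5.5 10.2] ang 11.2
wrist red (282, 254, 30, 63) ctr [ 571.2 -105.9] size [ 9.2 33.1] ang 22.0
8.6 [ 553.9 -106.7  151.7] [-179.81   -0.42   10.45] [-2.62  8.07 11.22]
{'uv': [316.1, 308.7], 'conf': 0.68} [ 582.87636608 -115.21031135  160.        ]
```

View pics/w4.png

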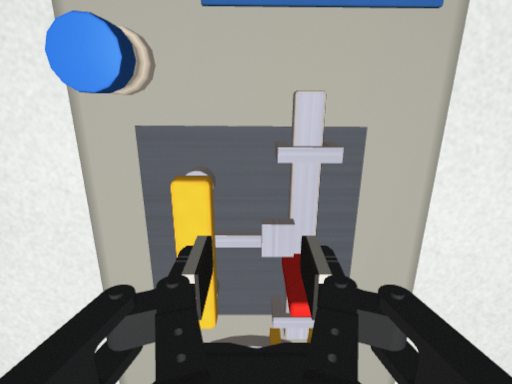

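```bash
python3 -m jog '[[-0.0005,0.003,0.0012,0,54],[-0.001,0.005,0.0012,0,54],[-0.001,0.007,0.0012,0,54],[-0.001,0.009,0.0012,0,54],[-0.001,0.011,0.0012,0,54],[-0.001,0.013,0.0012,0,54],[-0.001,0.015,0.0012,0,54],[-0.001,0.017,0.0012,0,54]]'; python3 -m jog '[[0,0.003,0.0012,0,54],[0,0.005,0.0012,0,54],[0,0.006,0.0012,0,54],[0,0.006,0.0012,0,54]]'
python3 - <<'E'
from m import *
p,s,T=measure('wrist','w5.png')
for d in r.pinpoint(p,'bolt_tab')[:1]: print(d,onz(d['uv'],p,T,160))
E
```

```text
time: 9.5
tool_pos: [556.7, -122.0, 151.7]
tcp_rot: [-179.7, -0.5, 10.5]
ft_force: [-2.8, 9.0, 11.2]
finger_gap: 46.0
time: 9.9
tool_pos: [558.2, -126.4, 151.7]
tcp_rot: [-179.6, -0.6, 10.5]
ft_force: [-3.2, 8.1, 11.8]
finger_gap: 45.9
wrist yel (165, 137, 48, 124) ctr [ 522.9 -101.5] size [19.2 60.3] ang 10.0
wrist yel (269, 305, 45, 41) ctr [ 583.7 -160.9] size [23.4 26.3] ang 13.3
wrist yel (206, 271, 9, 29) ctr [ 538.6 -144.2] size [17.1  2.9] ang 85.8
wrist red (280, 255, 32, 62) ctr [ 575.2 -125.9] size [10.  32.7] ang 22.2
9.9 [ 558.2 -126.4  151.7] [-179.57   -0.61   10.52] [-3.24  8.1  11.84]
{'uv': [314.3, 307.2], 'conf': 0.72} [ 586.26520326 -134.24700806  160.        ]
```

View pics/w5.png

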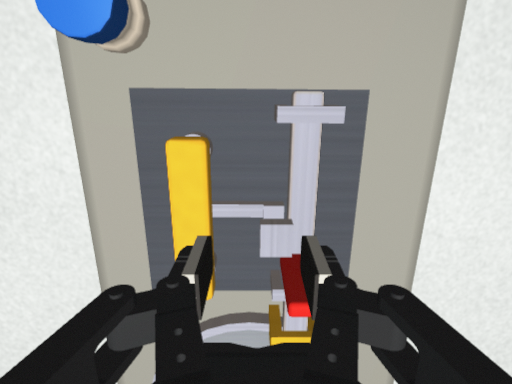

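Nearly home, but I haven't felt an end stop yet, so I'll keep going in small increments until it stalls.

```bash
for i in 1 2; do echo; done; python3 -m jog '[[-0.001,0.003,0.0012,0,54],[-0.001,0.004,0.0012,0,54],[-0.001,0.004,0.0012,0,54]]'; python3 -m jog '[[-0.001,0.003,0.0012,0,54],[-0.001,0.004,0.0012,0,54],[-0.001,0.004,0.0012,0,54]]'
```

```text
time: 10.3
tool_pos: [558.7, -129.0, 151.8]
tcp_rot: [-179.5, -0.7, 10.6]
ft_force: [-1.5, 8.9, 9.7]
finger_gap: 46.1
time: 10.6
tool_pos: [558.8, -129.8, 151.7]
tcp_rot: [-179.2, -0.8, 10.6]
ft_force: [-4.6, 16.6, 14.4]
finger_gap: 46.1
```

```bash
python3 -m jog '[[0,0.003,0.001,0,54],[0,0.005,0.001,0,54],[0,0.005,0.001,0,54]]'
python3 - <<'E'
from m import *
p,s,T=measure('wrist')
for k,z in (('bolt_tab',160),('keeper',129),('catch_top',132)):
  for d in r.pinpoint(p,k)[:1]: print(k,d,onz(d['uv'],p,T,z))
E
```

```text
time: 10.9
tool_pos: [559.0, -130.1, 151.7]
tcp_rot: [-178.7, -0.7, 10.8]
ft_force: [-12.8, 22.2, 20.3]
finger_gap: 46.0
wrist yel (165, 130, 47, 132) ctr [ 523.3 -104. ] size [19.1 63.7] ang 10.0
wrist yel (268, 303, 46, 43) ctr [ 584.1 -163.3] size [23.6 27. ] ang 13.3
wrist red (280, 255, 31, 61) ctr [ 575.8 -129.3] size [ 9.8 31.8] ang 22.1
10.9 [ 559.  -130.1  151.7] [-178.72   -0.74   10.76] [-12.76  22.23  20.31]
bolt_tab {'uv': [313.6, 310.2], 'conf': 0.78} [ 587.08644933 -139.44842406  160.        ]
keeper {'uv': [298.0, 345.1], 'conf': 0.66} [ 595.82062274 -188.46222192  129.        ]
catch_top {'uv': [188.0, 220.7], 'conf': 0.81} [ 522.03471908 -119.10478732  132.        ]
```

The bolt stalls against its end stop: lateral force reaches 22 N with no further motion. Now a slight back-off with the catch still held, then straight up.

```bash
python3 -m jog '[[0,-0.001,0.001,0,54],[0,-0.003,0.001,0,54],[0,-0.003,0.001,0,54]]'; python3 -m jog '[[0,0,-0.006,0,54],[0,0,-0.014,0,54],[0,0,-0.035,0,54],[0,0,-0.07,0,54],[0,0,-0.12,0,54],[0,0,-0.13,0,54],[0,0,-0.13,0,54],[0,0,-0.13,0,54]]'
python3 - <<'E'
from m import *
p,s,T=measure('wrist','w6.png')
for k,z in (('bolt_tab',160),('keeper',129),('catch_top',142),('pot',100)):
  for d in r.pinpoint(p,k)[:1]: print(k,d,onz(d['uv'],p,T,z))
E
```

```text
time: 11.4
tool_pos: [559.2, -127.8, 152.1]
tcp_rot: [-178.9, -0.8, 10.8]
ft_force: [-0.5, -1.6, 6.5]
finger_gap: 46.3
time: 12.2
tool_pos: [557.4, -130.6, 280.8]
tcp_rot: [-178.8, -0.8, 10.8]
ft_force: [0.4, -0.2, -0.5]
finger_gap: 45.9
wrist yel (206, 115, 25, 99) ctr [ 522.9 -118.1] size [20.  88.3] ang 10.1
wrist yel (264, 225, 35, 26) ctr [ 591.9 -175.9] size [32.6 26.2] ang 10.4
wrist red (271, 190, 30, 22) ctr [ 585.  -132.7] size [25.2 19. ] ang 10.5
12.2 [ 557.4 -130.6  280.8] [-178.84   -0.77   10.78] [ 0.38 -0.24 -0.48]
bolt_tab {'uv': [284.7, 205.9], 'conf': 0.59} [ 585.27722488 -137.56829085  160.        ]
keeper {'uv': [279.2, 240.7], 'conf': 0.63} [ 593.39184682 -185.499779    129.        ]
catch_top {'uv': [220.8, 169.6], 'conf': 0.7} [ 525.53365323 -120.60896982  142.        ]
pot {'uv': [181.8, 48.5], 'conf': 0.94} [470.58156537 -25.38455917 100.        ]
```

View pics/w6.png

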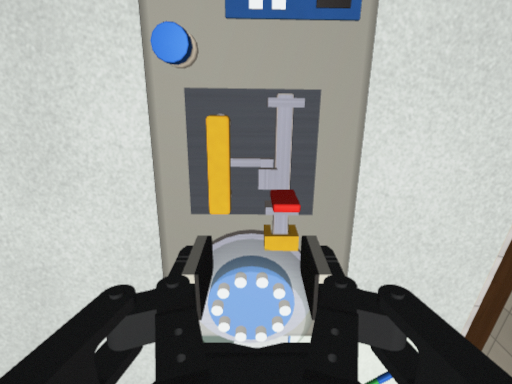

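```bash
python3 -m jog '[[0,-0.035,-0.02,0,54],[0,-0.035,-0.02,0,54],[0,-0.035,-0.02,0,54],[0,-0.035,-0.02,0,54],[0,-0.035,-0.02,0,54],[0,-0.035,-0.02,0,54]]'
python3 - <<'E'
from m import *
for n in ('wrist','wrist','side','top'):
  p,s,T=measure(n,n+'7.png')
im=cv2.imread('pics/side7.png')[150:300,190:400];im2=cv2.imread('pics/wrist7.png')[60:300,150:350]
a=cv2.resize(im,None,fx=2.5,fy=2.5,interpolation=2);b=cv2.resize(im2,(312,375),interpolation=2)
cv2.imwrite('pics/c7.png',np.hstack([a[:, :480],b]))
for k,z in (('pot',100),('bottle',0),('cup',0),('bolt_tab',160)):
  for d in r.pinpoint(p,k)[:1]: print(k,d,onz(d['uv'],p,T,z))
E
```

```text
time: 13.05
tool_pos: [550.2, -97.0, 300.2]
tcp_rot: [-178.8, -0.6, 10.7]
ft_force: [-0.1, 0.2, -0.3]
finger_gap: 46.2
wrist yel (212, 151, 22, 88) ctr [ 522.8 -118. ] size [20.  89.5] ang 10.0
wrist yel (264, 246, 32, 24) ctr [ 591.5 -173.8] size [33.1 27. ] ang 10.4
wrist red (270, 215, 27, 24) ctr [ 584.2 -131. ] size [23.1 24.9] ang 18.3
wrist red (272, 21, 12, 13) ctr [544.   33.8] size [8.7 8.4] ang 10.9
13.05 [550.2 -97.  300.2] [-178.78   -0.62   10.74] [-0.11  0.22 -0.27]
wrist yel (212, 151, 22, 88) ctr [ 522.8 -118. ] size [19.9 89.6] ang 9.8
wrist yel (264, 246, 32, 24) ctr [ 591.5 -173.9] size [33.1 27. ] ang 10.4
wrist red (270, 215, 27, 23) ctr [ 584.1 -130.7] size [24.9 22.9] ang 11.5
wrist red (272, 21, 12, 14) ctr [544.1  33.5] size [8.7 9.1] ang 10.9
13.1 [550.2 -96.9 300.3] [-178.78   -0.64   10.74] [ 0.23 -0.38 -0.62]
side yel (275, 207, 30, 18) ctr [ 515.7 -126.1] size [27.3 90.2] ang 8.9
side red (385, 268, 11, 10) ctr [ 533.3 -425.5] size [28.6 21.4] ang 35.1
13.15 [550.3 -96.9 300.5] [-178.78   -0.65   10.75] [-0.49 -0.73 -1.11]
top yel (310, 184, 19, 12) ctr [518.6 -96.1] size [20.2 42.4] ang 10.3
13.2 [550.3 -96.8 300.6] [-178.79   -0.66   10.76] [0.36 0.65 0.15]
pot {'uv': [286.0, 213.1], 'conf': 0.6} [467.63235607 -23.84828384 100.        ]
bottle {'uv': [432.9, 178.1], 'conf': 0.95} [ 555.68979389 -423.63216526    0.        ]
cup {'uv': [210.8, 229.4], 'conf': 0.96} [432.02911815 163.09236728   0.        ]
bolt_tab {'uv': [341.9, 155.6], 'conf': 0.56} [ 590.16082258 -144.79596428  160.        ]
```

View pics/c7.png

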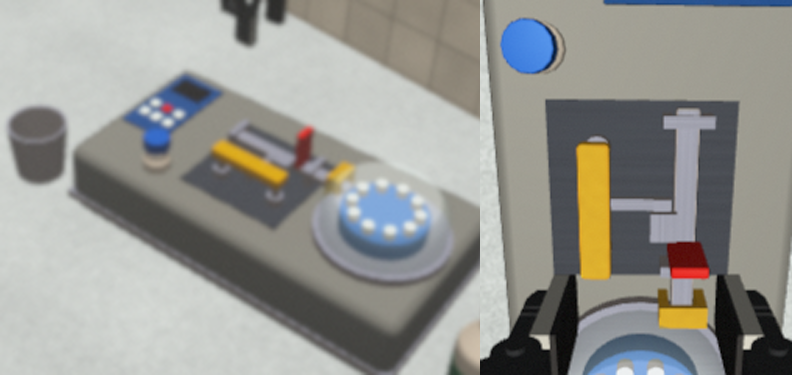

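Run:
```python
from m import *
s=r.sense();p=r.snapshot('wrist');T=camT(p,s)
a=np.deg2rad(10.2);u=np.array([-np.sin(a),np.cos(a)]);ux=np.array([np.cos(a),np.sin(a)])
im=cv2.cvtColor(np.array(p['image']),cv2.COLOR_RGB2HSV)
c=blobs(p,(0,150,80),(6,255,255))[0]; y=blobs(p,(18,150,100),(32,255,255))
W=np.array([onz(q[0],p,T,160)[:2] for q in c]); C=np.array([onz(q[0],p,T,142)[:2] for q in y[0]])
K=np.array([onz(q[0],p,T,129)[:2] for q in y[1]])
print('tab far edge y',(W@u).min(),'tab x',(W@ux).min(),(W@ux).max(),'catch y',(C@u).min(),(C@u).max(),'x',(C@ux).min(),(C@ux).max(),'keeper far y',(K@u).min())
cy=((C@u).min()+(C@u).max())/2
print('travel est',cy-4-(W@u).min(), s['tcp_rot'],s['qd'].round(2))
for zc in (132,136,142):
  C=np.array([onz(q[0],p,T,zc)[:2] for q in y[0]]);print(zc,np.ptp(C@u),np.ptp(C@ux))
```

```text
tab far edge y -243.39828079763114 tab x 539.5105751865595 564.8676086020466 catch y -253.53091476892575 -163.86561579848185 x 483.73183218011997 503.52284458161756 keeper far y -297.5863574463709
travel est 30.700015513927355 [-178.79767328   -0.68566003   10.77639319] [ 0.   -0.01 -0.04  0.1  -0.04  0.18]
132 92.85202637153375 20.494389987245086
136 91.57733541109778 20.213038952946192
142 89.6652989704439 19.791012401497596
```

Travel measures 30.7 mm of 31. The bar fits 90 × 20 mm only at its raised height. The pot, bottle and cup are where they were, and the arm is well clear. Handing in.

```bash
python3 -c "
from bench import r
print(r.hand_in(), r.sense()['time'])"
```

```text
the job is handed in; nothing more can be done
the job is handed in; nothing more can be done
```

The rotor guard looks locked: the bolt is home in the keeper, the catch has sprung back up, and I handed the job in at about 13 s of the 42 s.

I pressed the catch to its bottom with one fingertip, where z stopped at 151.6 mm as the force rose. I held it there while the other fingertip pushed the red tab until it stalled against its end stop at about 22 N sideways. Then I backed off about 2 mm with the catch still held, lifted straight up, and ended with the fingertips about 280 mm above the bench, touching nothing.

**Last checks:**
- **Bolt:** the wrist camera gives 30.7 mm of travel against the full 31 mm, good to about 1 mm.
- **Catch:** the bar measures 89.7 × 19.8 mm if it is at its raised height, which matches its real 90 × 20 mm, so it is up.
- **Pot, bottle and cup:** they moved less than the camera error. The largest change was 9 mm for the bottle, which the arm never came near, so I took it as network noise.
- **Disagreements:** the top view put the tab several millimetres further along than the wrist view did. I trusted the wrist view, because the gripper partly hid the lock from above. One wrist reading taken just after the lift gave a bar length of 88.3 mm, which left the catch height unclear until I repeated it with the arm still.

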